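# Close up the dish incubator and start it

## Robot

A 6-joint arm with a two-finger parallel gripper is mounted at the origin on the work surface. World frame = base frame: x ahead of the robot, y to its left, z up, the work surface at z = 0. Lengths are in mm, angles in rad, forces in N, time in s.
With the tool pointing down it reaches from about 300 to 875 mm from the base axis. Payload 4.2 kg.
Tool frame: the origin (TCP) lies at the very end of the fingers, on their centre line; the grasp point (between the pads) lies 19 mm behind it; z points along the fingers, y is the line along which they close (so a half turn about z gives the same grasp; the last joint's range is limited). The gripper opens to 85 mm and grips with 20 to 120 N. Pads are 22 mm wide; open, the fingers measure 114 mm over their backs; the gripper's body (76 mm by 85 mm) begins 54 mm behind the grasp point. The pads swing forward as they close: fully open they stand 13 mm farther back than shut.
Start: joints at [-1.309, 0.32, 1.565, -0, 1.257, -0.02], TCP at [159.901, -552.334, 231.338] pointing down, gripper open.
Joint ranges: [-3.11, 3.11], [-0.84, 2.01], [0.21, 2.61], [-1.34, 4.49], [0.05, 2.63], [-2.56, 2.56]. Speed limits (rad/s): [2.57, 2.57, 3.14, 3.14, 3.14, 3.14].

## Interface

Orientations are given as a rotation vector (axis times angle).
In Python, from rig import robot gives the robot as it stands. The module is installed in compiled form; this text tells all that it offers.
- The arm moves only by the tool drive_tool, never from a script. Its argument "steps" is a list of rows, each an object with "dp": the shift along the tool's x, y, z in m, a list of three; "spin": the turn about the tool's z in rad. In form: [{"dp": [x, y, z], "spin": spin}, ...]. A call has 1 to 10 rows; each row shifts and turns the commanded pose from where the row before left it, along the tool's axes as they then stand; what a row does not reach is not made up. A row lasts 1/10 s, in which the tool goes at most 50 mm and 8.59 degrees, less where a joint would pass 70% of its speed; a pose out of reach is approached as far as the arm can. A call with a gripper value outside its range is refused whole. "jaw" is the closure, from -1 (fully open) to 1 (shut), set as the call begins (left out, the last holds). The fingers move at their own pace and stop on an object; "grip_force" is the grip in N (left out, the last holds). Time passes only in rows, so rows that do not move let the fingers close. It gives the time, the measured TCP pose, the force, the opening and the grip force at its end, in the units of the state.
- robot.sense(): the state, without advancing time (a new reading comes with each control period).
- robot.grab_frame(name): name is "scene" or "top"; returns the picture (400x640x3 uint8, red, green, blue); there is no depth.
- robot.calibration(name): a dict with "camera_matrix" (3x3 intrinsics, pixels), "distortion" ([k1, k2, p1, p2, k3] as OpenCV has them; the pictures are not rectified), "T" (4x4, takes a point from camera to world coordinates). Camera axes: x right, y down, z forward; pixel columns grow to the right and rows downward; lengths in mm; the calibration is good to about 2 mm. A picture is of the moment at which its call begins. calibration takes no time and is no camera call.
- robot.close_job(): hands the job in; it is judged then, once.
Trained networks look in the newest picture that a camera, given by its name, has taken for a name from the list of things; names that differ only in an ending like _2 or _b are one class to them, and where a whole thing is asked for, a point or a joint stands for the part that bears it (a point fixed in the world has none). Each returns a list of dicts, best first, with "p" (0 to 1); they miss things now and then, are a little off and sometimes report something else, mostly with a low value. They report only what shows in the picture. A call takes as long as a camera call.
- robot.masks_of(camera, label): "mask" (400x640 bool, what is visible of it) and "pixel" ([column, row] in pixels, amid what is visible of it).
The state is a dict: "time": time; "joint_pos": joint angles; "qd": joint speeds; "tau": joint torques, N m; "position": TCP position; "tool_rot": TCP orientation; "wrist_force": force on the tool from outside, world axes, zero at the start; "torque": the same for the moment, N m; "opening": finger opening in mm; "grip_force": force on a finger pad.
Only numpy, scipy, OpenCV 4.12 (cv2) and the standard library are available. Lean on these libraries where they do the work, as an engineer would, in place of code of your own. Each camera call takes 0.05 s, during which the arm holds its last target. There are 200 camera calls.

## Task

Close up the bench-top incubator and start it, using only your fingertips: first push its blue drawer, with the culture dish in it, fully home, then push the lid down until it is fully shut, then press the green button all the way in and let it come back up. Do not press the red button, do not lift the dish or take it out of the drawer, and leave the loose dish stack, tube and red rack around the incubator where they stand.

Things in the scene. Friction and masses are not known exactly. Their poses are not given: they have to be found in the camera images.
- incubator: White bench-top incubator, fixed, 170 mm deep (x), 300 mm wide (y), top deck 100 mm high. Origin: centre of the underside. Its x axis points from its front (drawer side) to its back (hinge side), y to its left seen from the robot. Drawer and lid fill its left part (y -52 to +138 mm); the right part is a solid control block with two buttons on top
- drawer (a joint): How far the blue drawer stands out towards the front, in m: 0 fully home (front panel flush with the incubator's front at x = -85 mm), at most 0.09. It slides along the incubator's x axis, needs about 1.5 N to move and stays where it is left
- drawer_front (a point): Centre of the outer face of the drawer's blue front panel, which is 12 mm thick, 186 mm wide, and reaches from 22 to 87 mm above the bench; this point is 57 mm above the bench, at y = +43 mm of the incubator, and moves with the drawer. Behind the panel an open tray with 22 mm walls. Push the panel towards the incubator's +x
- lid (a joint): Opening angle of the lid in rad: 0 lying shut flat on the deck, at most 1.5 (nearly upright). Starts partly open. Stiff hinge: it stays where it is left, and it takes about 0.1 to 0.3 N m to push it down
- lid_hinge (a point): Middle of the hinge line, along the lid's far edge, parallel to the incubator's y axis: x +70, y +43, z +100 mm of the incubator. The lid is a blue frame with a clear window, 120 mm from hinge to free edge, 190 mm wide, 8 mm thick; shut, its top is 108 mm above the bench, its free edge at x -50 mm of the incubator
- lid_edge (a point): Middle of the lid's free edge, on its upper (outer) face, 120 mm from the hinge; moves with the lid
- start (a joint): Travel of the green start button in m: 0 up, 0.006 fully down. Springs back; fully down takes 4 N
- start_top (a point): Centre of the top of the green start button (round, 28 mm across) on the control block of the incubator; its top is 22 mm above the deck; press it straight down. Green and red lie about 70 mm apart and may change places: one nearer the robot, one farther
- stop (a joint): Travel of the red stop button in m: 0 up, 0.006 fully down. Not to be pressed
- stop_top (a point): Centre of the top of the red stop button (round, 28 mm across). Not to be pressed
- dish: Loose culture dish with red agar lying flat in the drawer's tray, 90 mm across, 15 mm high, 35 g; origin at the centre of its underside. It rides with the drawer and is not to be lifted
- dishes: Bystander: loose stack of three red culture dishes, 90 mm across and 47 mm high, standing to the left of the incubator; origin at the centre of its underside
- tube: Bystander: sample tube with a blue cap standing upright on its foot, 36 mm across and 127 mm high, in front of the control block, to the right of the drawer; origin at the centre of its underside
- rack: Bystander: red tube rack, 75 x 150 mm and about 52 mm high with its little tubes, to the right of the incubator; origin at the centre of its underside

How it is judged (in metres and radians):
On the way, in this order (a step that is already met when the one before it is completed fails the run):
1. the drawer is pushed fully home while the lid is still open (value of joint drawer below 0.004 m and value of joint lid above 0.2 rad), for 0.2 s.
2. the lid is pushed shut (value of joint lid below 0.04 rad), for 0.2 s.
3. the green start button is pressed (value of joint start above 0.0045 m), for 0.04 s.
At the end, for the whole second after the job is handed in: The drawer is home to within 4 mm, the lid shut to within 0.04 rad, the green button has been pressed (at least 4.5 mm) and is up again, and the dish lies flat and still in the drawer (value of joint drawer below 0.004 m and value of joint lid below 0.04 rad and value of joint start below 0.0015 m and z of dish in the frame of incubator below 0.032 m and angle between dish's own z axis and vertical below 0.1 rad and linear speed of dish below 0.02 m/s); the robot touches nothing.
It fails at once if the red button is pressed (more than 2.5 mm) (value of joint stop above 0.0025 m).
It fails at once if the green button is pressed (more than 4.5 mm) before the lid is shut (value of joint start above 0.0045 m and value of joint lid above 0.06 rad).
It fails at once if the dish is lifted off the drawer's floor or tipped (z of dish in the frame of incubator above 0.036 m or angle between dish's own z axis and vertical above 0.25 rad).
It fails at once if the dish stack is moved by more than 25 mm or tipped (distance of dishes from where it was at the start of the episode above 0.025 m or angle between dishes's own z axis and vertical above 0.3 rad).
It fails at once if the tube or the red rack is moved by more than 25 mm or tipped (distance of any of tube, rack from where it was at the start of the episode above 0.025 m or angle between any of tube, rack's own z axis and vertical above 0.3 rad).
It also fails if it takes over 45 s, if anything falls off the work surface, if the arm or the gripper's body presses on something with over 40 N, if the wrist force passes 120 N, or if a joint passes its speed limit or range.

## Working session

There is one attempt and no reset: what is moved stays moved. The work goes in short steps, Python scripts to look and compute and a tool call to move; the robot and the scene stay as the last step left them, time stands still between calls to the robot, and variables do not carry over. Pictures are saved under pics/ and viewed, at most 10 in all, crops included, and the job is handed in when it is done.

Besides the shell and the picture viewer there is one more tool, called after "Emit:" in YAML: its name, and indented under it one key for each argument. drive_tool: Moves the arm, as the interface text tells. Its arguments: {"type":"object","properties":{"steps":{"type":"array"},"jaw":{"type":"number"},"grip_force":{"type":"number"}},"required":["steps"]}

```bash
mkdir -p pics
cat > h.py <<'E'
from rig import robot
import numpy as np, cv2
def ray(cam,px,z):
    c=robot.calibration(cam);K=np.array(c["camera_matrix"]);D=np.array(c["distortion"]);T=np.array(c["T"])
    u=cv2.undistortPoints(np.array([[px]],float),K,D)[0,0]
    d=T[:3,:3]@np.array([u[0],u[1],1]);o=T[:3,3]
    return o+d*(z-o[2])/d[2]
def proj(cam,P):
    c=robot.calibration(cam);K=np.array(c["camera_matrix"]);D=np.array(c["distortion"]);T=np.linalg.inv(np.array(c["T"]))
    return cv2.projectPoints(np.array(P,float).reshape(-1,3),cv2.Rodrigues(T[:3,:3])[0],T[:3,3],K,D)[0][:,0]
E
python3 - <<'E'
from h import *
s=robot.sense();print({k:np.round(v,3).tolist() for k,v in s.items()})
for c in("scene","top"):
    cv2.imwrite(f"pics/{c}0.png",robot.grab_frame(c)[:,:,::-1])
    print(c,np.round(robot.calibration(c)["T"],3).tolist())
    for l in("incubator","drawer_front","lid","start_top","stop_top","dish","dishes","tube","rack"):
        for m in robot.masks_of(c,l)[:2]:
            ys,xs=np.nonzero(m["mask"]);print(l,round(m["p"],2),np.round(m["pixel"]),xs.min(),xs.max(),ys.min(),ys.max(),len(xs))
E
```

```text
{'time': 0.0, 'joint_pos': [-1.309, 0.32, 1.566, 0.0, 1.257, -0.02], 'qd': [-0.003, -0.0, 0.0, 0.001, -0.001, 0.0], 'tau': [0.001, -41.553, -23.416, 0.0, 0.008, -0.0], 'position': [159.792, -551.868, 230.489], 'tool_rot': [-3.109, -0.441, 0.0], 'wrist_force': [-0.579, 0.944, -0.167], 'torque': [-0.053, -0.001, 0.033], 'grip_force': 0.0, 'opening': 85.33}
scene [[0.631, 0.635, -0.446, 913.506], [0.776, -0.526, 0.35, -241.252], [-0.012, -0.567, -0.824, 765.619], [0.0, 0.0, 0.0, 1.0]]
incubator 0.73 [300. 250.] 213 382 172 343 15517
incubator 0.38 [197. 262.] 178 211 242 283 647
drawer_front 0.73 [327. 234.] 274 374 187 290 5436
drawer_front 0.63 [240. 256.] 236 249 248 262 165
lid 0.96 [326. 237.] 273 375 186 290 5514
start_top 0.51 [261. 282.] 255 270 275 290 203
stop_top 0.49 [240. 256.] 236 250 249 262 170
stop_top 0.35 [196. 262.] 178 211 242 283 664
dish 0.26 [323. 236.] 273 375 186 291 5693
dishes 0.61 [402. 210.] 383 423 192 230 1261
tube 0.81 [195. 263.] 178 211 242 282 638
rack 0.56 [212. 357.] 169 255 322 393 3508
top [[0.009, -0.999, 0.035, 504.75], [-1.0, -0.009, 0.001, 29.286], [-0.0, -0.035, -0.999, 1125.624], [0.0, 0.0, 0.0, 1.0]]
incubator 0.93 [350. 166.] 295 416 128 228 9489
incubator 0.59 [341. 147.] 299 382 133 162 2218
drawer_front 0.65 [331. 209.] 302 373 169 227 2363
lid 0.62 [343. 145.] 299 382 133 161 2193
start_top 0.49 [397. 158.] 392 401 152 161 75
dish 0.73 [349. 170.] 296 416 129 228 9263
dish 0.63 [345. 182.] 330 363 171 205 560
dishes 0.8 [252. 148.] 235 270 133 167 981
dishes 0.48 [348. 181.] 330 361 172 204 446
tube 0.63 [423. 214.] 411 435 209 222 279
tube 0.25 [331. 209.] 301 373 169 227 2583
rack 0.88 [444. 151.] 416 476 132 172 1736
rack 0.33 [350. 182.] 331 362 172 204 509
```

Run:
```python
import cv2
a=cv2.imread("pics/top0.png")[100:260,210:500]; cv2.imwrite("pics/t1.png",cv2.resize(a,None,fx=2.75,fy=2.75,interpolation=cv2.INTER_CUBIC))
a=cv2.imread("pics/scene0.png")[160:400,150:440]; cv2.imwrite("pics/s1.png",cv2.resize(a,None,fx=2.4,fy=2.4,interpolation=cv2.INTER_CUBIC))
```

```text
(no output)
```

View pics/t1.png

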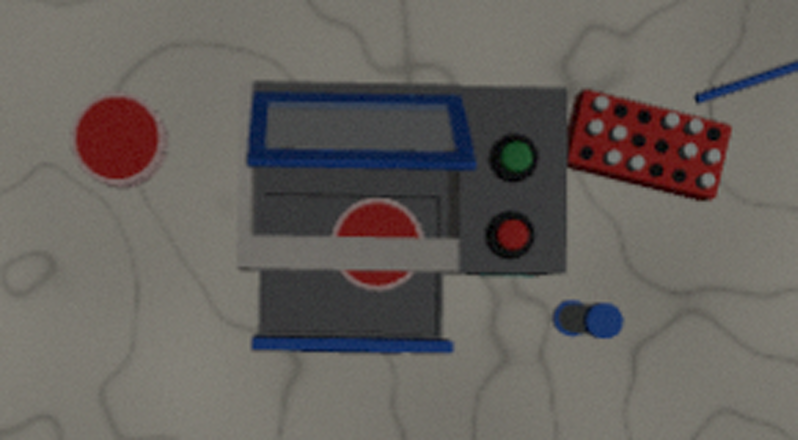

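View pics/s1.png

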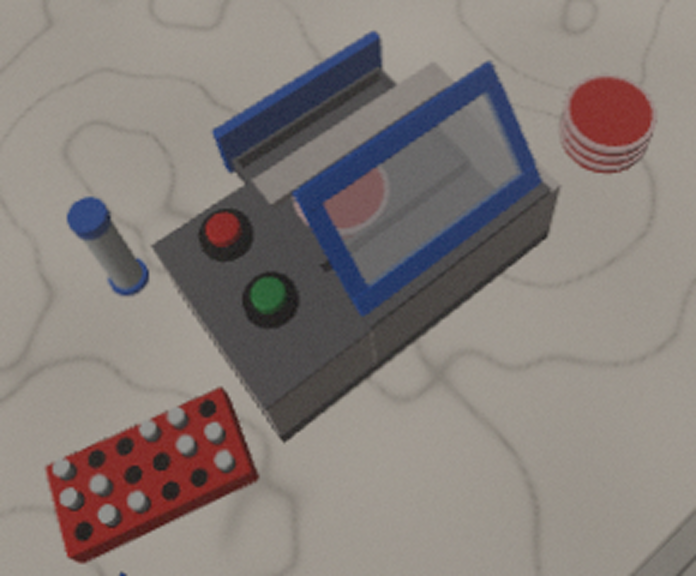

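The pictures show the green button at the back (top view 397,157) and the red one nearer the robot (395,185). The drawer is well out (panel about row 225). The lid is roughly 50–60° open, its free edge at top-view row 159. The tube stands to the right of the drawer at about (418–430, 215).

```bash
cat >> h.py <<'E'
from scipy.optimize import least_squares
def w(pose,P):
    x,y,a=pose;P=np.atleast_2d(P).astype(float);c,s=np.cos(a),np.sin(a)
    return np.c_[x+c*P[:,0]-s*P[:,1],y+s*P[:,0]+c*P[:,1],P[:,2]]
def lidpt(th,y,r=120,up=8): return [70-r*np.cos(th)+up*np.sin(th)*1,y,100+r*np.sin(th)+up*np.cos(th)]
E
python3 - <<'E'
from h import *
t=lambda x,y:((x+.5)/2.75-.5+210,(y+.5)/2.75-.5+100)
s=lambda x,y:((x+.5)/2.4-.5+150,(y+.5)/2.4-.5+160)
# static: deck corners
obs=[("top",t(566,88),[85,-150,100]),("top",t(565,272),[-85,-150,100]),("top",t(238,268),[-85,150,100]),
("scene",s(283,440),[85,-150,100-0]),("scene",s(153,245),[-85,-150,100])]
obs=[o for o in obs if o[1]!=s(283,440)]
for n,p in (("g top",t(516,156)),("r top",t(512,236))): print(n,ray("top",p,122).round(1))
for n,p in (("g sc",s(268,295)),("r sc",s(222,229))): print(n,ray("scene",p,122).round(1))
for c,p,P in obs: print(c,P,ray(c,p,100).round(1))
f=lambda q:np.concatenate([ray(c,p,100)[:2]-w(q[:3],P)[0,:2] for c,p,P in obs])
r=least_squares(f,[600,0,0],loss="soft_l1",f_scale=3,x_scale=[10,10,.1]);q=r.x;print("pose",q.round(3),r.fun.round(1))
R=lambda P:((np.array(P)[:2]-q[:2])@np.array([[np.cos(q[2]),-np.sin(q[2])],[np.sin(q[2]),np.cos(q[2])]])).round(1)
for p in((253,350),(452,352)): print("drawer edge inc",R(ray("top",t(*p),87)),ray("top",t(*p),87))
for p in((516,156),(512,236)): print("btn inc",R(ray("top",t(*p),122)))
# lid: free-edge corners
ob=[("top",t(246,164),138),("top",t(475,168),-52),("scene",s(488,63),138),("scene",s(296,196),-52)]
g=lambda v:np.concatenate([proj(c,w(q,lidpt(v[0],y)))[0]-p for c,p,y in ob])
for up in(0.6,1.0): 
    r=least_squares(g,[up]);print("lid",r.x,r.fun.round(1))
print("lid edge",w(q,lidpt(r.x[0],43)).round(1), "hinge",w(q,[70,43,100]).round(1))
print("tube base",ray("top",t(604,320),127),ray("top",t(570,317),0),"dishes",ray("top",t(118,138),47))
E
```

```text
g top [ 631.  -164.1  122. ]
r top [ 559.4 -160.7  122. ]
g sc [ 634.  -167.4  122. ]
r sc [ 564.1 -164.7  122. ]
top [85, -150, 100] [ 696.7 -214.1  100. ]
top [-85, -150, 100] [ 528.3 -213.2  100. ]
top [-85, 150, 100] [529.3  84.1 100. ]
scene [-85, -150, 100] [ 528.4 -214.1  100. ]
pose [ 6.13432e+02 -6.44080e+01 -3.00000e-03] [-1.3  0.6  0.4  0.9  0.3 -1.8  0.5  0.1]
drawer edge inc [-159.5  134.1] [454.41310738  70.20767602  87.        ]
drawer edge inc [-159.1  -48.6] [ 454.21749468 -112.47087638   87.        ]
btn inc [ 17.9 -99.7]
btn inc [-53.7 -96.5]
lid [0.87498858] [-0.2 -0.1  0.3 -0.5  1.2 -2.1 -0.6 -2.1]
lid [0.87498855] [-0.2 -0.1  0.3 -0.5  1.2 -2.1 -0.6 -2.1]
lid edge [[612.8 -21.4 197.2]] hinge [[683.6 -21.6 100. ]]
tube base [ 485.53649756 -241.43707606  127.        ] [ 485.78956727 -241.89185998    0.        ] dishes [654.28883491 203.53663537  47.        ]
```

Emit:
drive_tool:
  steps:
    - {"dp":[0,0,0],"spin":0.141}
    - {"dp":[0,0,0],"spin":0.141}
    - {"dp":[0.02,-0.042,0],"spin":0}
    - {"dp":[0.02,-0.042,0],"spin":0}
    - {"dp":[0.02,-0.042,0],"spin":0}
    - {"dp":[0.02,-0.042,0],"spin":0}
  jaw: 1
  grip_force: 20

```text
time: 1.6
position: [240.4, -382.8, 231.3]
tool_rot: [3.141, -0.002, 0.001]
wrist_force: [1.0, -0.4, 0.9]
opening: 0.0
grip_force: 0.0
```

Emit:
drive_tool:
  steps:
    - {"dp":[0.02,-0.04,0],"spin":0}
    - {"dp":[0.02,-0.04,0],"spin":0}
    - {"dp":[0.02,-0.04,0],"spin":0}
    - {"dp":[0.02,-0.04,0],"spin":0}
    - {"dp":[0.02,-0.04,0],"spin":0}
    - {"dp":[0.02,-0.04,0],"spin":0}
    - {"dp":[0.02,-0.04,0],"spin":0}
    - {"dp":[0.02,-0.04,0],"spin":0}
    - {"dp":[0.01,-0.04,0],"spin":0}
    - {"dp":[0,0,0],"spin":0}

```text
time: 2.6
position: [411.0, -20.6, 231.4]
tool_rot: [-3.14, -0.01, -0.001]
wrist_force: [-1.7, -0.8, -0.4]
opening: 0.1
grip_force: 0.0
```

Emit:
drive_tool:
  steps:
    - {"dp":[0,0,0.04],"spin":0}
    - {"dp":[0,0,0.04],"spin":0}
    - {"dp":[0,0,0.04],"spin":0}
    - {"dp":[0,0,0.04],"spin":0}
    - {"dp":[0,0,0.012],"spin":0}
    - {"dp":[0,0,0],"spin":0}

```text
time: 3.2
position: [408.3, -25.0, 57.6]
tool_rot: [-3.141, 0.001, 0.008]
wrist_force: [0.3, 0.0, -0.6]
opening: 0.1
grip_force: 0.0
```

Emit:
drive_tool:
  steps:
    - {"dp":[0.02,0,0],"spin":0}
    - {"dp":[0.01,0,0],"spin":0}
    - {"dp":[0.008,0,0],"spin":0}
    - {"dp":[0.008,0,0],"spin":0}
    - {"dp":[0.008,0,0],"spin":0}
    - {"dp":[0.008,0,0],"spin":0}
    - {"dp":[0.008,0,0],"spin":0}
    - {"dp":[0.008,0,0],"spin":0}
    - {"dp":[0.008,0,0],"spin":0}
    - {"dp":[0.008,0,0],"spin":0}

```text
time: 4.2
position: [504.6, -24.4, 59.2]
tool_rot: [3.141, -0.0, -0.0]
wrist_force: [-1.9, -1.8, 0.0]
opening: -0.4
grip_force: 0.9
```

Emit:
drive_tool:
  steps:
    - {"dp":[0.004,0,0],"spin":0}
    - {"dp":[0.003,0,0],"spin":0}
    - {"dp":[0,0,0],"spin":0}

```text
time: 4.5
position: [511.7, -24.3, 59.3]
tool_rot: [-3.142, 0.0, -0.002]
wrist_force: [-1.3, -0.4, 0.4]
opening: 0.1
grip_force: 0.0
```

Creep on until the force tells that the drawer has met its stop.

Emit:
drive_tool:
  steps:
    - {"dp":[0.002,0,0],"spin":0}
    - {"dp":[0.002,0,0],"spin":0}
    - {"dp":[0.001,0,0],"spin":0}
    - {"dp":[0,0,0],"spin":0}

```text
time: 4.9
position: [516.1, -24.4, 59.3]
tool_rot: [-3.142, 0.0, -0.0]
wrist_force: [-1.6, -0.0, -0.2]
opening: 0.2
grip_force: 0.4
```

Run:
```python
from h import *
print(robot.sense()["wrist_force"],robot.sense()["position"])
a=robot.grab_frame("scene")[:,:,::-1][160:400,150:440]
cv2.imwrite("pics/s2.png",cv2.resize(a,None,fx=2.4,fy=2.4,interpolation=cv2.INTER_CUBIC))
```

```text
[-1.56742443 -0.02331589 -0.22612092] [516.10329114 -24.37199717  59.28741568]
```

View pics/s2.png

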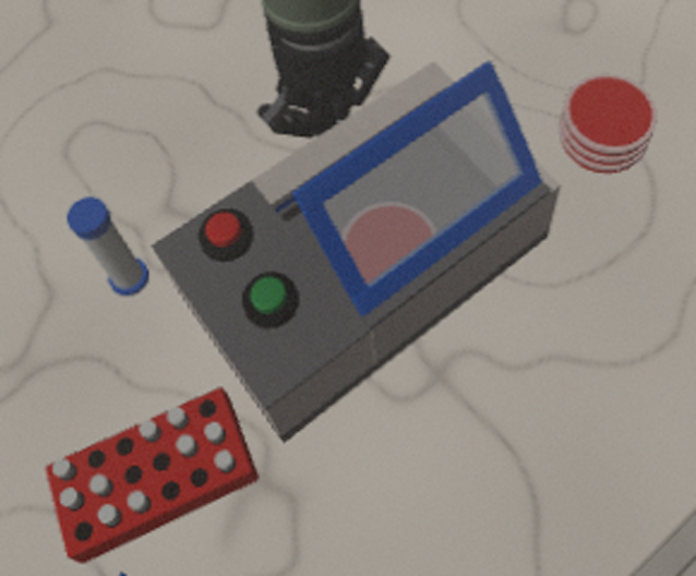

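The view shows the drawer almost home, with the dish under the window at about (390,245) in the crop. The force is still only sliding friction, so I push a little more.

Emit:
drive_tool:
  steps:
    - {"dp":[0.001,0,0],"spin":0}
    - {"dp":[0.001,0,0],"spin":0}
    - {"dp":[0.001,0,0],"spin":0}
    - {"dp":[0,0,0],"spin":0}

```text
time: 5.35
position: [516.1, -24.4, 58.8]
tool_rot: [-3.141, 0.0, 0.01]
wrist_force: [-7.7, -0.6, 3.4]
opening: -0.3
grip_force: 0.2
```

Emit:
drive_tool:
  steps:
    - {"dp":[0,0,0],"spin":0}
    - {"dp":[0,0,0],"spin":0}
    - {"dp":[-0.02,0,0],"spin":0}
    - {"dp":[-0.03,0,0],"spin":0}
    - {"dp":[0,0,-0.045],"spin":0}
    - {"dp":[0,0,-0.045],"spin":0}
    - {"dp":[0,0,-0.045],"spin":0}
    - {"dp":[0,0,-0.045],"spin":0}
    - {"dp":[0,0,-0.02],"spin":0}
    - {"dp":[0,0,0],"spin":0}

```text
time: 6.35
position: [471.5, -24.6, 263.1]
tool_rot: [3.141, -0.0, 0.016]
wrist_force: [0.5, 0.0, -0.5]
opening: 0.2
grip_force: 0.0
```

Emit:
drive_tool:
  steps:
    - {"dp":[0.04,0,0],"spin":0}
    - {"dp":[0.04,0,0],"spin":0}
    - {"dp":[0.04,0,0],"spin":0}
    - {"dp":[0.043,0,0],"spin":0}
    - {"dp":[0,0,0],"spin":0}

```text
time: 6.85
position: [636.1, -24.4, 255.2]
tool_rot: [-3.142, -0.0, 0.002]
wrist_force: [-0.4, 0.9, -0.7]
opening: -0.2
grip_force: 0.0
```

Run:
```python
from h import *
print(robot.sense()["position"])
a=robot.grab_frame("scene")[:,:,::-1][160:400,150:440]
cv2.imwrite("pics/s3.png",cv2.resize(a,None,fx=2.4,fy=2.4,interpolation=cv2.INTER_CUBIC))
```

```text
[636.06004917 -24.42826738 255.20686356]
```

View pics/s3.png

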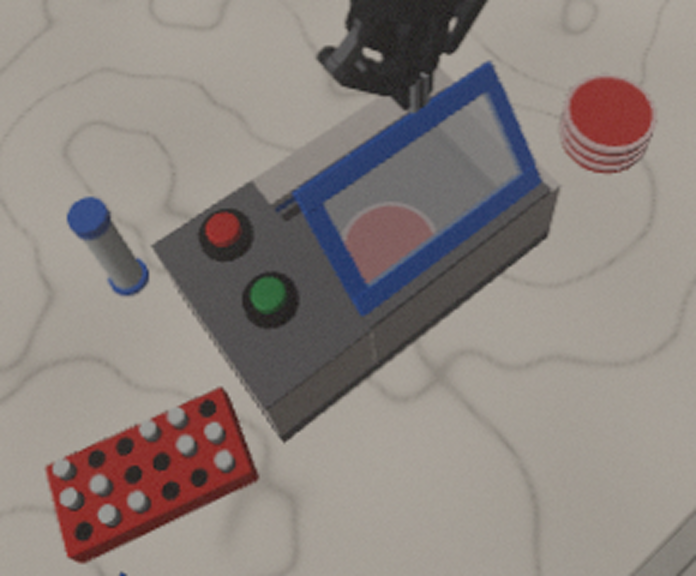

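The fingertips hang above the middle of the lid's free edge (about 417,105 in the crop), on its outer side, so I descend and follow the arc.

Emit:
drive_tool:
  steps:
    - {"dp":[0,0,0.03],"spin":0}
    - {"dp":[0,0,0.025],"spin":0}
    - {"dp":[-0.002,0,0.008],"spin":0}
    - {"dp":[-0.004,0,0.006],"spin":0}
    - {"dp":[-0.007,0,0.008],"spin":0}
    - {"dp":[-0.007,0,0.008],"spin":0}
    - {"dp":[-0.006,0,0.008],"spin":0}

```text
time: 7.6
position: [605.4, -24.5, 166.7]
tool_rot: [3.141, -0.0, 0.002]
wrist_force: [-0.1, -0.0, 2.9]
opening: 0.4
grip_force: 0.8
```

Emit:
drive_tool:
  steps:
    - {"dp":[-0.005,0,0.009],"spin":0}
    - {"dp":[-0.004,0,0.009],"spin":0}
    - {"dp":[-0.004,0,0.009],"spin":0}
    - {"dp":[-0.003,0,0.009],"spin":0}
    - {"dp":[-0.002,0,0.009],"spin":0}
    - {"dp":[0,0,0.005],"spin":0}
    - {"dp":[0,0,0.003],"spin":0}
    - {"dp":[0,0,0],"spin":0}

```text
time: 8.4
position: [588.1, -24.4, 112.7]
tool_rot: [3.142, -0.0, -0.001]
wrist_force: [0.4, 0.2, 0.7]
opening: -0.2
grip_force: 0.0
```

Emit:
drive_tool:
  steps:
    - {"dp":[0,0,0.002],"spin":0}
    - {"dp":[0,0,0.002],"spin":0}
    - {"dp":[0,0,0.002],"spin":0}
    - {"dp":[0,0,0],"spin":0}

```text
time: 8.8
position: [588.3, -24.5, 108.0]
tool_rot: [3.141, -0.0, 0.002]
wrist_force: [-1.6, -1.0, 4.7]
opening: -0.3
grip_force: 2.0
```

Emit:
drive_tool:
  steps:
    - {"dp":[0,0,0.002],"spin":0}
    - {"dp":[0,0,0.002],"spin":0}
    - {"dp":[0,0,0],"spin":0}
    - {"dp":[0,0,0],"spin":0}

```text
time: 9.2
position: [588.3, -24.5, 107.8]
tool_rot: [3.141, -0.0, 0.005]
wrist_force: [-8.1, -0.1, 24.4]
opening: 0.1
grip_force: 12.3
```

Emit:
drive_tool:
  steps:
    - {"dp":[0,0,-0.03],"spin":0}
    - {"dp":[0,0,-0.04],"spin":0}
    - {"dp":[0.01,0.04,0],"spin":0}
    - {"dp":[0.01,0.04,0],"spin":0}
    - {"dp":[0.01,0.04,0],"spin":0}
    - {"dp":[0.014,0.021,0],"spin":0}
    - {"dp":[0,0,0],"spin":0}
    - {"dp":[0,0,0],"spin":0}

```text
time: 10.0
position: [631.8, -165.6, 172.7]
tool_rot: [-3.141, 0.002, 0.001]
wrist_force: [0.4, -0.3, -0.1]
opening: -0.0
grip_force: 0.0
```

Run:
```python
from h import *
p=robot.sense()["position"];print(p)
for c in("scene",):
    a=robot.grab_frame(c)[:,:,::-1][160:400,150:440]
    cv2.imwrite("pics/s4.png",cv2.resize(a,None,fx=2.4,fy=2.4,interpolation=cv2.INTER_CUBIC))
```

```text
[ 631.78745261 -165.61298273  172.71939749]
```

View pics/s4.png

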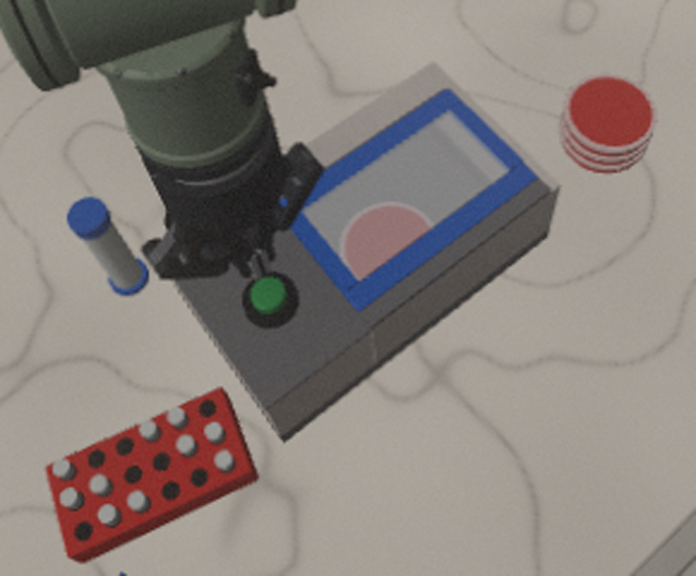

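The lid lies flat and shut, with the dish under it, and the fingers are over the green button (267,295 in the crop). Next I press it.

Emit:
drive_tool:
  steps:
    - {"dp":[0,0,0.03],"spin":0}
    - {"dp":[0,0,0.016],"spin":0}
    - {"dp":[0,0,0.003],"spin":0}
    - {"dp":[0,0,0.003],"spin":0}
    - {"dp":[0,0,0.003],"spin":0}
    - {"dp":[0,0,0],"spin":0}

```text
time: 10.65
position: [632.5, -165.0, 119.3]
tool_rot: [-3.142, -0.0, -0.003]
wrist_force: [-0.2, 1.2, 2.6]
opening: -0.1
grip_force: 1.1
```

Emit:
drive_tool:
  steps:
    - {"dp":[0,0,0.002],"spin":0}
    - {"dp":[0,0,0.002],"spin":0}
    - {"dp":[0,0,0.001],"spin":0}
    - {"dp":[0,0,0],"spin":0}

```text
time: 11.05
position: [632.7, -165.3, 115.9]
tool_rot: [3.141, -0.001, 0.005]
wrist_force: [-2.8, 2.2, 11.2]
opening: 0.1
grip_force: 6.0
```

Emit:
drive_tool:
  steps:
    - {"dp":[0,0,0],"spin":0}
    - {"dp":[0,0,-0.01],"spin":0}
    - {"dp":[0,0,-0.03],"spin":0}
    - {"dp":[0,0,-0.04],"spin":0}
    - {"dp":[0,0,-0.04],"spin":0}
    - {"dp":[-0.04,0,0],"spin":0}
    - {"dp":[-0.04,0,0],"spin":0}
    - {"dp":[-0.04,0,0],"spin":0}
    - {"dp":[-0.04,0,0],"spin":0}
    - {"dp":[-0.04,0,0],"spin":0}

```text
time: 12.05
position: [430.2, -165.6, 233.2]
tool_rot: [3.141, -0.0, -0.0]
wrist_force: [-0.6, -0.5, -0.3]
opening: -0.2
grip_force: 0.0
```

Emit:
drive_tool:
  steps:
    - {"dp":[-0.04,0,0],"spin":0}
    - {"dp":[0,0,0],"spin":0}
    - {"dp":[0,0,0],"spin":0}

```text
time: 12.35
position: [391.8, -165.8, 233.8]
tool_rot: [3.14, -0.002, 0.003]
wrist_force: [0.1, 0.0, 0.3]
opening: 0.2
grip_force: 0.0
```

Run:
```python
from h import *
print(robot.sense()["wrist_force"])
a=robot.grab_frame("top")[:,:,::-1][100:260,210:500]
cv2.imwrite("pics/t5.png",cv2.resize(a,None,fx=2.75,fy=2.75,interpolation=cv2.INTER_CUBIC))
```

```text
[0.05249993 0.01888533 0.26802512]
```

View pics/t5.png

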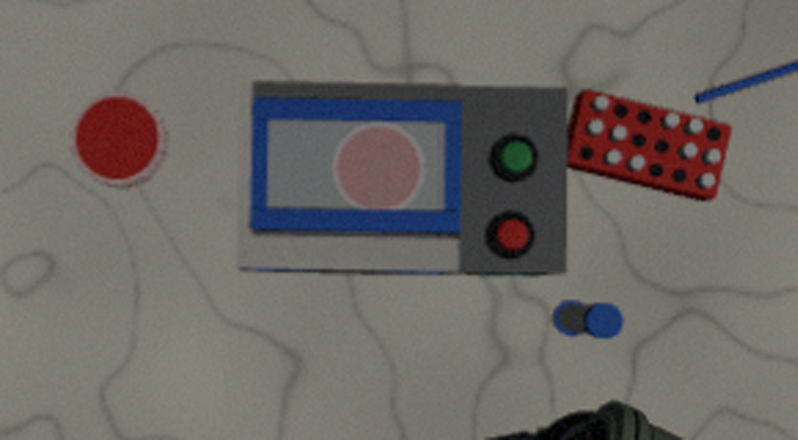

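The drawer is flush (row 270 in the crop), the lid is shut, both buttons are up, and the dish stack, tube and rack have not moved. Handing in.

```bash
python3 -c "
from rig import robot
print(robot.close_job())"
```

```text
the job is handed in; nothing more can be done
None
```

I pushed the drawer home, shut the lid, and pressed and released the green button; the last picture shows the red button up and the bystanders unmoved, and the job is handed in at about 12.4 s with no verdict returned.

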